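# Walk the stop rail end over end and park the tape roll against it

### The job

Set the heavy stop rail in its place on the packing table. First slide the brown tape roll well clear of the last blue spot; then walk the rail end over end by pushing: swing its orange end half round onto the orange spot while the blue end stays on its spot, then swing the blue end half round onto the last blue spot while the orange end stays, each foot centred on its spot. Last, slide the tape roll back up against the blue end of the rail; never lift the rail or let both ends leave their spots at once, and leave the other things where they stand.

Things in the scene. Friction and masses are not known exactly. Their poses are not given: they have to be found in the camera images.
- rail: stop rail, 0.65 to 1.0 kg: flat base plate 180 long, 48 wide, from 6 to 18 above the table, blue at one end, orange at the other, with an upright 16 wide, 140 long, along its middle, top at 45. It stands on two small rubber feet (18 across, 6 high), 100 apart, each 40 inside its end. Origin: under the blue foot, at table level; +y points along the rail to the orange foot, z up.
- blue_foot (a point): underside centre of the rail's blue-end foot (same point as the rail's origin). Pushed sideways at the other foot, or up to 15 outside it, on the edge of the base plate and square to it, the rail turns about this foot, which stays within about 10 by friction (likewise the other way round; 2 to 6 N). Pushed nearer the middle, or rubbed along its length, both feet slide.
- orange_foot (a point): underside centre of the rail's orange-end foot, 100 from the blue foot along the rail's +y
- spot1: blue ring mark with white middle, 80 across, flat on the table (no thickness to speak of), fixed; origin at its centre. The leftmost mark; the blue foot stands on it at the start, and the orange end points left, to where no mark is.
- spot2: orange ring mark with white middle, 80 across, flat, fixed, origin at its centre; 100 from spot1, to the right of it. Final place of the orange foot.
- spot3: blue ring mark with white middle, 80 across, flat, fixed, origin at its centre; 100 from spot2, to the right of it; under the brown tape roll at the start. Final place of the blue foot. The spots run left to right in a gentle arc round the robot; each swing is about half a turn, and the free room for it is on the side away from the robot.
- tape_roll: brown roll of packing tape lying flat, 92 across, 48 high, 50 g, solid to the touch; origin under its centre. Starts lying on spot3. Free table to slide it to lies to the right (edge at about y = -0.47); the rail's end, 40 beyond its foot, must swing in without touching it. Touching the rail's blue end squarely, its centre is 86 from the blue foot, straight beyond it.
- red_bottle: bystander: slim pink-tinted bottle with blue cap, 44 across, 186 tall (mm), far right; origin under its centre
- cup: bystander: grey-white plastic cup, 66 across, 89 tall (mm), right, beyond the spots (the nearer of two cups); origin under its centre
- masking_tape: bystander: pale thin roll of tape lying flat, 100 across, 25 high (mm), beyond the spots; origin under its centre
There are look-alikes about, which are no part of the job. There is more than one size of the tape_roll; the job needs the middle-sized.

How it is judged (in metres and radians):
On the way, in this order (a step that is already met when the one before it is completed fails the run):
1. the tape roll is slid wholly clear of the last blue spot (horizontal distance between tape_roll and spot3 above 0.09 m), for 0.2 s.
2. the orange foot is on the orange spot, with the blue foot still on its first spot (horizontal distance between orange_foot and spot2 below 0.02 m and horizontal distance between blue_foot and spot1 below 0.02 m), for 0.2 s.
3. the blue foot is on the last blue spot, with the orange foot still on the orange spot (horizontal distance between orange_foot and spot2 below 0.02 m and horizontal distance between blue_foot and spot3 below 0.02 m), for 0.2 s.
4. the tape roll lies against the blue end of the rail, and the rail is still in place (all of step 3 and y of tape_roll in the frame of rail between -0.098 and -0.07 m and x of tape_roll in the frame of rail between -0.025 and 0.025 m), for 0.2 s.
At the end, for the whole second after the job is handed in: The rail rests on both feet, orange foot centre within 20 mm of the orange spot's centre, blue foot centre within 20 mm of the last blue spot's; the tape roll lies flat at rest at most 12 mm from the rail's blue end, its centre within 25 mm of the rail's long axis (all of step 4 and height (world z) of tape_roll above -0.01 m and angle between each of tape_roll, rail's own z axis and vertical below 0.1 rad and linear speed of each of tape_roll, rail below 0.02 m/s and angular speed of rail below 0.1 rad/s); the robot touches nothing.
It fails at once if both ends of the rail off their spots at once (no foot within 30 mm of a spot of its colour) (not (horizontal distance between orange_foot and spot2 below 0.03 m or horizontal distance between blue_foot and spot1 below 0.03 m or horizontal distance between blue_foot and spot3 below 0.03 m)).
It fails at once if a foot of the rail lifted more than 12 mm off the table (height (world z) of any of orange_foot, blue_foot above 0.012 m).
It fails at once if the tape roll pushed off the table (height (world z) of tape_roll below -0.03 m).
It fails at once if a bystander moved more than 20 mm (distance of any of red_bottle, cup, masking_tape from where it was at the start of the episode above 0.02 m).
It also fails if it takes over 72 s, if anything falls off the work surface, if the arm or the gripper's body presses on something with over 40 N, if the wrist force passes 120 N, or if a joint passes its speed limit or range.

### The arm

A 6-joint arm with a two-finger parallel gripper is mounted at the origin on a cart in front of the work surface, level with it; the furniture and walls round the work are solid. World frame = base frame: x ahead of the robot, y to its left, z up, the work surface at z = 0. Lengths are in mm, angles in rad, forces in N, time in s.
With the tool pointing down it reaches from about 300 to 875 mm from the base axis. Payload 6.4 kg.
Tool frame: the origin (TCP) lies between the finger pads; the fingertips stand 17 mm ahead of it and the grasp point (between the pads) lies 2 mm behind it; z points along the fingers, x is the direction in which the jaws open and shut, and the axes are right-handed (so a half turn about z gives the same grasp; the last joint's range is limited). The gripper opens to 85 mm and grips with 20 to 120 N. Pads are 22 mm wide; open, the fingers measure 114 mm over their backs; the gripper's body (76 mm by 85 mm) begins 54 mm behind the grasp point. The pads swing forward as they close: fully open they stand 13 mm farther back than shut.
Start: joints at [-1.408, 0.181, 1.607, -0, 1.354, -0.206], TCP at [207.302, -536.346, 248.288] pointing down, gripper open.
Joint ranges: [-2.99, 2.99], [-0.89, 2.07], [0.3, 2.58], [-1.14, 4.28], [0, 2.63], [-3.12, 3.12]. Speed limits (rad/s): [2.57, 2.57, 3.01, 3.14, 3.14, 3.14].

### API

Orientations are given as [roll, pitch, yaw] about the fixed x, y, z axes, in that order (R = Rz(yaw) Ry(pitch) Rx(roll)).
In Python, from cell import arm, inverse_kinematics, sensors, vision, recognise gives the robot as it stands. The module is installed in compiled form; this text tells all that it offers. Calls block until the motion is done:
- arm.reach(position, orientation): joint-space move of the TCP to a pose.
- arm.movel(position, frame=None, feed=150): straight line of the TCP; frame=None keeps the orientation; feed is the mean speed in mm/s.
- arm.move_j(angles): joint-space move.
- arm.gripper_to(opening, effort=None): finger opening in mm; effort is the grip in N (None keeps the last); returns when the fingers have stopped.
- arm.sleep(seconds).
- inverse_kinematics(position, orientation): joint angles nearest the present ones, or None.
- sensors.get_state(): the state.
- vision.read_camera(name): name is "scene" or "top" or "wrist"; returns a dict with "color" (420x560x3 uint8, red, green, blue), "intrinsics" (3x3 intrinsics, pixels), "k1" (the pictures are not rectified: a ray, as slopes to the right and down, at radius r is drawn at 1 + k1 r^2 times it, then the intrinsics apply), "T" (4x4, takes a point from camera to world coordinates). Camera axes: x right, y down, z forward; pixel columns grow to the right and rows downward; lengths in mm; the calibration is good to about 2 mm. A picture is of the moment at which its call begins. There is no depth.
A pose or a line that the arm cannot do raises arm.PlanningError and nothing moves.
- arm.hand_in(): hands the job in, once; it reports no verdict.
Trained networks look in a picture, given as the dict that the camera call returned (one of the last four; its "shot" number tells which), for a name from the list of things; names that differ only in an ending like _2 or _b are one class to them, and where a whole thing is asked for, a point or a joint stands for the part that bears it (a point fixed in the world has none). Each returns a list of dicts, best first, with "score" (0 to 1); they miss things now and then, are a little off and sometimes report something else, mostly with a low value. They report only what shows in the picture. A call takes as long as a camera call. They do not tell look-alikes from the thing itself.
- recognise(query, picture): "location" ([x, y, z] in mm, in the coordinates of the camera as it stood for that picture, good to about 4 mm: the middle of the surface that is visible of it).
The state is a dict: "time_s": time; "joints": joint angles; "qvel": joint speeds; "joint_efforts": joint torques, N m; "ee_pos": TCP position; "tool_rot": TCP orientation; "force": force on the tool from outside, world axes, zero at the start; "torque": the same for the moment, N m; "width": finger opening in mm.
Only numpy, scipy, OpenCV 4.12 (cv2) and the standard library are available. Lean on these libraries where they do the work, as an engineer would, in place of code of your own. Each camera call takes 0.05 s, during which the arm holds its last target. There are 200 camera calls.

## Working session

There is one attempt and no reset: what is moved stays moved. The work goes in short steps, each a Python script; the robot and the scene stay as the last script left them, time stands still between calls to the robot, and variables do not carry over. Pictures are saved under pics/ and viewed, about 8 in all and at most 12, crops included, and the job is handed in when it is done.

```bash
mkdir -p pics
cat > h.py <<'E'
import numpy as np, cv2
from cell import arm, inverse_kinematics, sensors, vision, recognise
def shot(name,fn=None):
    p=vision.read_camera(name)
    if fn: cv2.imwrite('pics/'+fn,cv2.cvtColor(p['color'],cv2.COLOR_RGB2BGR))
    return p
def px2w(p,uv,z=0.):
    K=p['intrinsics'];d=np.array([p['k1'],0,0,0,0.])
    uv=np.array(uv,float).reshape(-1,1,2)
    r=cv2.undistortPoints(uv,K,d,None,None,None).reshape(-1,2)
    T=p['T'];v=np.c_[r,np.ones(len(r))]@T[:3,:3].T;o=T[:3,3]
    return o+v*((z-o[2])/v[:,2])[:,None]
def w2px(p,X):
    T=np.linalg.inv(p['T']);X=np.array(X,float).reshape(-1,3)@T[:3,:3].T+T[:3,3]
    return cv2.projectPoints(X.reshape(-1,1,3),np.zeros(3),np.zeros(3),p['intrinsics'],np.array([p['k1'],0,0,0,0.]))[0].reshape(-1,2)
def rec(q,p):
    out=[]
    for r in recognise(q,p):
        X=p['T'][:3,:3]@np.array(r['location'])+p['T'][:3,3]
        out.append((round(r['score'],2),X.round(),w2px(p,X)[0].round()))
    return out
E
python3 - <<'E'
from h import *
print(sensors.get_state())
for c in ['top','scene']:
    p=shot(c,c+'0.png'); print(c,p['T'].round(2).tolist())
    for q in ['rail','blue_foot','spot1','spot2','spot3','tape_roll','red_bottle','cup','masking_tape']:
        print(q,rec(q,p))
E
```

```text
{'time_s': 0.0, 'joints': array([-1.40831494e+00,  1.81528106e-01,  1.60800774e+00,  1.62545467e-06,
        1.35380358e+00, -2.06305969e-01]), 'qvel': array([ 7.73668121e-05,  4.80701231e-05,  2.55205816e-04, -4.68692688e-04,
        8.33738351e-05,  1.19242011e-03]), 'joint_efforts': array([ 1.09689950e-03, -4.44875193e+01, -3.51334727e+01, -3.40216184e-04,
        9.20865306e-03,  1.68618749e-05]), 'ee_pos': array([ 207.20572526, -535.80706354,  247.39153261]), 'tool_rot': array([-3.14123328e+00,  1.70940119e-03, -1.20200901e+00]), 'force': array([0.16747458, 0.95996914, 0.29925423]), 'torque': array([0.03765095, 0.03973063, 0.02470914]), 'width': 85.17263754381013}
top [[-0.01, -0.99, 0.13, 417.6], [-1.0, 0.01, 0.02, -87.1], [-0.02, -0.13, -0.99, 1013.0], [0.0, 0.0, 0.0, 1.0]]
rail [(0.93, array([436.,  57.,  17.]), array([228., 254.]))]
blue_foot [(0.9, array([434.,  54.,  16.]), array([230., 255.])), (0.66, array([ 484., -181.,   -2.]), array([329., 233.]))]
spot1 [(0.82, array([475., -83.,  -1.]), array([288., 237.])), (0.63, array([469.,  14.,  -5.]), array([248., 240.])), (0
[... 1210 characters left out ...]
0., 255.]))]
spot1 [(0.56, array([479.,  19.,  -3.]), array([291., 242.])), (0.55, array([480., -82.,  -2.]), array([306., 220.]))]
spot2 [(0.56, array([479.,  19.,  -3.]), array([291., 242.])), (0.55, array([480., -82.,  -2.]), array([306., 220.]))]
spot3 [(0.56, array([479.,  19.,  -3.]), array([291., 242.])), (0.55, array([480., -82.,  -2.]), array([306., 220.]))]
tape_roll [(0.95, array([ 481., -156.,   29.]), array([316., 197.])), (0.66, array([353., -92.,  21.]), array([352., 223.]))]
red_bottle [(0.76, array([ 661., -386.,   97.]), array([291., 133.]))]
cup [(0.59, array([ 728., -285.,   61.]), array([259., 152.]))]
masking_tape [(0.78, array([732.,   2.,  19.]), array([211., 209.]))]
```

View pics/top0.png

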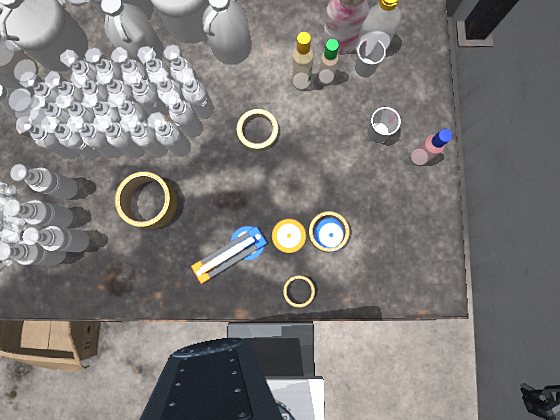

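View pics/scene0.png

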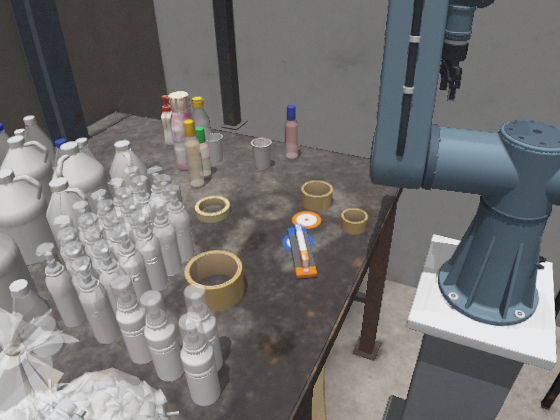

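The brown rolls in the top picture are large at (143,199), middle-sized at (329,231) and small at (299,291). Only the middle one lies on a blue ring (spot3), and its size also fits 92 mm. The cup is the nearer of the two, at (386,122). I'll confirm this in one crop.

Run:
```python
from h import *
p=shot('top')
c=cv2.cvtColor(p['color'],cv2.COLOR_RGB2BGR)[190:315,180:360]
cv2.imwrite('pics/crop.png',cv2.resize(c,None,fx=4,fy=4,interpolation=cv2.INTER_CUBIC))
pi=np.pi
for n,po,yaw in [('a',(484,-85,27),0),('b',(484,-85,27),pi),('c',(484,-280,27),0),('d',(484,-280,27),pi)]:
    q=inverse_kinematics(po,[pi,0,yaw]); print(n,None if q is None else np.round(q,2))
# measure roll outer width on px at top face z=48
print(px2w(p,[(308,231),(350,231),(329,210),(329,252)],48).round())
print('small',px2w(p,[(283,291),(316,291)],40).round(),'big',px2w(p,[(115,199),(171,199)],60).round())
```

```text
a [-0.42  0.33  1.95 -0.    0.86 -0.42]
b [-0.42  0.33  1.95  0.    0.86  2.73]
c [-0.74  0.45  1.78 -0.    0.92 -0.74]
d [-0.74  0.45  1.78  0.    0.92  2.4 ]
[[ 486. -129.   48.]
 [ 485. -224.   48.]
 [ 533. -177.   48.]
 [ 438. -175.   48.]]
small [[ 352.  -70.   40.]
 [ 351. -144.   40.]] big [[564. 314.  60.]
 [562. 183.  60.]]
```

View pics/crop.png

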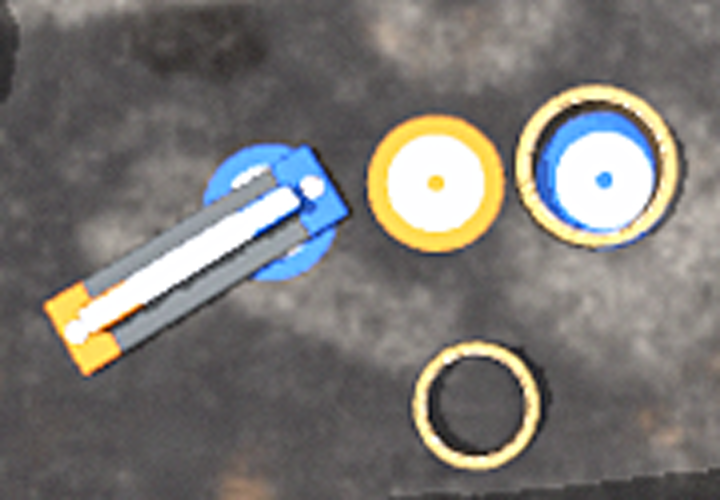

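Confirmed: the middle roll measures about 95 mm across and lies on the blue ring at crop (605,180). I'll slide it away now, with the fingers straddling it so that contact is at two points.

```bash
cat >> h.py <<'E'
pi=np.pi
def st(): 
    s=sensors.get_state(); print('t',round(s['time_s'],2),'ee',s['ee_pos'].round(1),'F',s['force'].round(1),'w',round(s['width'],1))
E
python3 - <<'E'
from h import *
arm.gripper_to(50)
arm.reach([485,-97,130],[pi,0,0]); arm.movel([485,-97,27],feed=200)
st()
arm.movel([485,-285,27],feed=110); st()
arm.movel([485,-272,27],feed=150); arm.movel([485,-200,200],feed=350)
# look from above the spots
arm.gripper_to(0)
arm.reach([440,-80,330],[pi,0,pi/2 if inverse_kinematics([440,-80,330],[pi,0,pi/2]) is not None else 0])
st()
p=shot('wrist','w1.png'); print(p['T'].round(2).tolist())
for q in ['rail','spot1','tape_roll']: print(q,rec(q,p))
p=shot('top','t1.png')
for q in ['rail','spot1','tape_roll']: print(q,rec(q,p))
E
```

```text
t 4.08 ee [485.5 -97.6  27.6] F [0.4 0.1 0.3] w 50.2
t 5.94 ee [ 485.  -284.4   26.9] F [ 0.1 -0.2  0.5] w 50.5
t 8.68 ee [440.  -80.1 329.7] F [-0.3  0.5  0.7] w 0.1
[[0.0, 0.96, 0.27, 372.96], [1.0, -0.0, -0.0, -79.06], [0.0, 0.27, -0.96, 454.54], [0.0, 0.0, 0.0, 1.0]]
rail [(0.58, array([434.,  54.,  15.]), array([382., 163.]))]
spot1 [(0.95, array([446.,  13.,  -1.]), array([345., 170.])), (0.58, array([481., -81.,  -3.]), array([271., 197.]))]
tape_roll [(0.96, array([ 341., -111.,   38.]), array([243.,  82.])), (0.96, array([563., 239.,  43.]), array([518., 267.])), (0.58, array([ 483., -333.,   35.]), array([ 67., 206.])), (0.19, array([433.,  54.,  16.]), array([382., 162.]))]
rail []
spot1 []
tape_roll [(0.88, array([ 487., -339.,   47.]), array([401., 229.])), (0.61, array([564., 253.,  59.]), array([141., 199.])), (0.59, array([326., -89.,  34.]), array([291., 303.]))]
```

View pics/w1.png

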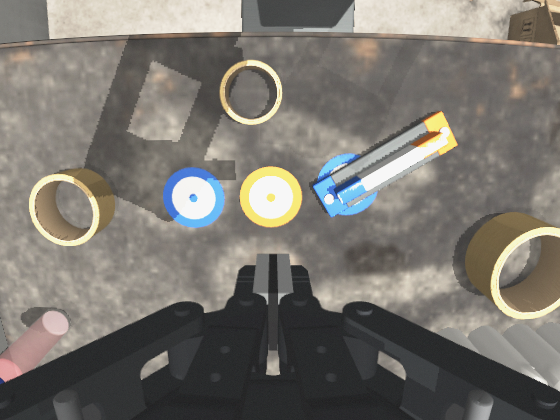

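The roll is clear, at about (485,-337). The view also shows spot2 at (270,198) and spot3 at (193,198), with the rail's corners at (313,182), (331,217), (457,149) and (440,111).

Run:
```python
from h import *
p=shot('wrist')
img=cv2.cvtColor(p['color'],cv2.COLOR_RGB2BGR)
cv2.imwrite('pics/w1c.png',cv2.resize(img[100:235,150:470],None,fx=2.5,fy=2.5,interpolation=cv2.INTER_CUBIC))
hsv=cv2.cvtColor(img,cv2.COLOR_BGR2HSV)
for uv in [(320,185),(325,205),(345,158),(370,195),(360,210),(448,145),(437,120),(250,198),(193,172),(250,65)]: print(uv,hsv[uv[1],uv[0]])
print('spot23',px2w(p,[(270.5,198),(193.5,198)]).round(1).tolist())
print('corn',px2w(p,[(313,182),(331,217),(457,149),(440,111)],18).round(1).tolist())
b=((abs(hsv[...,0].astype(int)-108)<12)&(hsv[...,1]>120)&(hsv[...,2]>60)).astype(np.uint8)
n,l,s,c=cv2.connectedComponentsWithStats(b)
for i in range(1,n):
    if s[i,4]>40: print('blue',s[i],c[i].round(1))
o=((abs(hsv[...,0].astype(int)-17)<10)&(hsv[...,1]>190)&(hsv[...,2]>120)).astype(np.uint8)
n,l,s,c=cv2.connectedComponentsWithStats(o)
for i in range(1,n):
    if s[i,4]>40: print('or',s[i],c[i].round(1))
```

```text
(320, 185) [100 129 247]
(325, 205) [101 135 247]
(345, 158) [100 123 247]
(370, 195) [106 117 245]
(360, 210) [101 135 247]
(448, 145) [ 27 129 247]
(437, 120) [ 27 123 247]
(250, 198) [  0   0 247]
(193, 172) [110 170 216]
(250, 65) [ 21  71 236]
spot23 [[482.0, -81.7, 0.0], [481.8, -181.3, 0.0]]
corn [[457.5, -29.6, 18.0], [502.2, -5.6, 18.0], [415.6, 147.0, 18.0], [370.7, 120.6, 18.0]]
blue [339 154  21  10 117] [348.4 157.8]
blue [ 312  162   65   55 1197] [337.8 194.2]
blue [ 163  167   61   60 1349] [192.9 196.3]
blue [189 194   8   8  44] [192.8 197.5]
```

View pics/w1c.png

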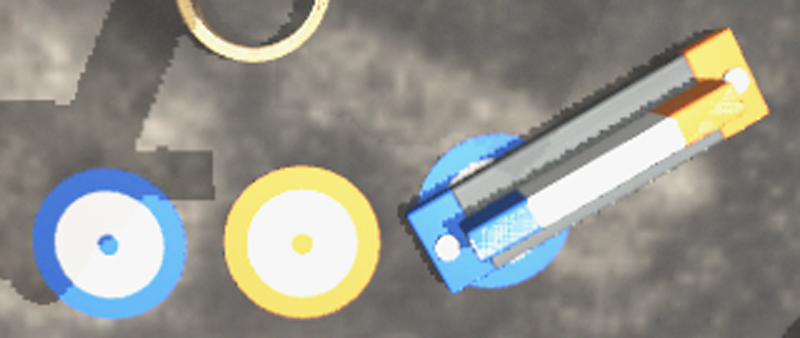

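```bash
cat >> h.py <<'E'
def whites(p,amax=150):
    img=cv2.cvtColor(p['color'],cv2.COLOR_RGB2HSV)
    m=((img[...,1]<45)&(img[...,2]>215)).astype(np.uint8)
    n,l,s,c=cv2.connectedComponentsWithStats(m,connectivity=4)
    return [(tuple(c[i].round(1)),int(s[i,4]),int(s[i,2]),int(s[i,3])) for i in range(1,n) if 12<s[i,4]<amax and max(s[i,2:4])<1.7*min(s[i,2:4])]
def pose_from_dots(p,b,o):
    W=px2w(p,[b,o],18)[:,:2]; u=W[1]-W[0]; L=np.linalg.norm(u); u/=L; c=W.mean(0)
    return c-50*u,c+50*u,np.degrees(np.arctan2(u[1],u[0])),L
E
python3 - <<'E'
from h import *
p=shot('wrist')
print('whites',[w for w in whites(p) if 250<w[0][0]<470 and 100<w[0][1]<240])
print(pose_from_dots(p,(329,198.5),(444.2,131.3)))
C=px2w(p,[(313,184.5),(331.8,216.5),(456.9,144.9),(442.1,111.3)],18); print(C.round(1).tolist(),C.mean(0))
print('spot1',px2w(p,[(347.3,183.7)]),px2w(p,[(345,152.4),(348.4,215),(317,178),(378,188.7)]).round(1).tolist())
p=shot('top'); print('top s3,s2',px2w(p,[(331,234.6),(288.6,235.4)]).round(1).tolist())
E
```

```text
whites [((np.float64(444.5), np.float64(132.5)), 82, 11, 14), ((np.float64(328.4), np.float64(198.8)), 77, 10, 10)]
(array([462.48915339,  16.90730581]), array([410.43186529, 102.28902959]), np.float64(121.37068707553672), np.float64(160.92133236432005))
[[460.7, -29.5, 18.0], [501.6, -4.6, 18.0], [410.6, 146.3, 18.0], [371.0, 123.2, 18.0]] [435.99570426  58.87000174  18.        ]
spot1 [[463.20060293  16.54759656   0.        ]] [[423.3, 11.6, 0.0], [504.9, 20.2, 0.0], [455.9, -22.6, 0.0], [469.6, 56.9, 0.0]]
top s3,s2 [[480.2, -185.1, 0.0], [479.5, -84.3, 0.0]]
```

Spots: s1=(463,17), s2=(482,-82) and s3=(482,-181). They are 100 mm apart, as they should be. The rail's blue foot is at (462,17) and its heading is 121°. Next is the first part of swing 1.

```bash
cat >> h.py <<'E'
S1=np.array([463,16.8]);S2=np.array([482,-81.7]);S3=np.array([482,-181.2])
DEL=8.; VIEW=([440,-80,330],[pi,0,pi/2]); Z=22.5
def tcp(pivot,phi,back=0,r=107.):
    v=lambda a:np.array([np.cos(np.radians(a)),np.sin(np.radians(a))])
    e,n,e2,n2=v(phi),v(phi-90),v(phi+DEL),v(phi+DEL-90)
    xy=pivot+r*e-24*n+14.5*e2-11*n2-back*n
    return xy,[pi,0,np.radians((phi+DEL+180)%360-180)]
def swing(pivot,phi0,phi1,feed=60,up=60,r=107.):
    """clockwise, phi decreasing: approach behind the edge, push along the arc, back off and rise"""
    xy,o=tcp(pivot,phi0,22,r); arm.reach([*xy,up+22],o); arm.movel([*xy,Z],o,feed=200)
    xy,o=tcp(pivot,phi0,2,r); arm.movel([*xy,Z],o,feed=60); st()
    n=max(1,int(np.ceil((phi0-phi1)/7))); fm=0
    for a in np.linspace(phi0,phi1,n+1):
        xy,o=tcp(pivot,a,0,r); arm.movel([*xy,Z],o,feed=feed)
        F=sensors.get_state()['force']; fm=max(fm,np.hypot(*F[:2]),abs(F[2]))
    st(); print('Fmax',round(fm,1))
    xy,o=tcp(pivot,phi1,20,r); arm.movel([*xy,Z],o,feed=150); arm.movel([*xy,110],o,feed=300)
def look(fn=None,view=VIEW):
    arm.reach(*view); p=shot('wrist',fn)
    w=[x[0] for x in whites(p)]; best=[]
    hsv=cv2.cvtColor(p['color'],cv2.COLOR_RGB2HSV)
    for b in w:
        for o in w:
            B,O,th,L=pose_from_dots(p,b,o)
            if abs(L-160)<8:
                f=lambda c:np.median([hsv[int(np.clip(c[1]+8*np.sin(t),0,419)),int(np.clip(c[0]+8*np.cos(t),0,559)),0] for t in np.arange(0,6.3,.4)])
                hb,ho=f(b),f(o)
                if 90<hb<120 and 12<ho<40: best.append((B.round(1),O.round(1),round(float(th),1),round(float(L),1),b,o))
    for x in best: print('B',x[0],'O',x[1],'th',x[2],'L',x[3],'|B-S1|',np.linalg.norm(x[0]-S1).round(1),'|O-S2|',np.linalg.norm(x[1]-S2).round(1),'|B-S3|',np.linalg.norm(x[0]-S3).round(1))
    if not best: print('no pair',w)
    st(); return best
E
python3 - <<'E'
from h import *
for a in range(121,-80,-25):
    xy,o=tcp(S1,a,0); q=inverse_kinematics([*xy,Z],o); print(a,xy.round(),None if q is None else np.round(q,2))
look()
swing(np.array([462.5,16.9]),121.4,20)
look('w2.png')
E
```

```text
121 [370. 101.] [-0.05  0.14  2.22  0.    0.79 -2.3 ]
96 [414. 132.] [ 0.03  0.24  2.09 -0.    0.82 -1.78]
71 [467. 142.] [ 0.05  0.33  1.96 -0.    0.85 -1.33]
46 [520. 129.] [ 0.02  0.41  1.84 -0.    0.89 -0.92]
21 [562.  94.] [-0.04  0.47  1.75 -0.    0.92 -0.55]
-4 [585.  45.] [-0.12  0.5   1.7  -0.    0.94 -0.19]
-29 [586.  -9.] [-0.22  0.5   1.71 -0.    0.94  0.15]
-54 [563. -58.] [-0.31  0.47  1.76 -0.    0.92  0.49]
-79 [522. -94.] [-0.4   0.41  1.85 -0.    0.89  0.84]
no pair [(np.float64(493.7), np.float64(5.0)), (np.float64(468.7), np.float64(31.1)), (np.float64(90.8), np.float64(31.3)), (np.float64(455.2), np.float64(33.3)), (np.float64(63.0), np.float64(35.5)), (np.float64(328.3), np.float64(198.7)), (np.float64(38.4), np.float64(223.2))]
t 9.53 ee [440. -80. 330.] F [-0.1 -0.6 -0.3] w 0.4
t 11.65 ee [367.3  99.2  22.8] F [-0.9  0.6 -1.5] w 0.2
t 17.9 ee [562.3  92.7  22.4] F [-0.2  0.3  0.2] w -0.1
Fmax 1.4
no pair [(np.float64(492.7), np.float64(4.9)), (np.float64(466.5), np.float64(25.4)), (np.float64(468.9), np.float64(34.0)), (np.float64(89.2), np.float64(33.9)), (np.float64(62.2), np.float64(36.6)), (np.float64(359.3), np.float64(157.2)), (np.float64(40.1), np.float64(227.2))]
t 20.03 ee [439.8 -79.6 328.7] F [-0.3  0.1 -0.2] w 0.3h.py:31: RuntimeWarning: invalid value encountered in divide
  W=px2w(p,[b,o],18)[:,:2]; u=W[1]-W[0]; L=np.linalg.norm(u); u/=L; c=W.mean(0)
```

View pics/w2.png

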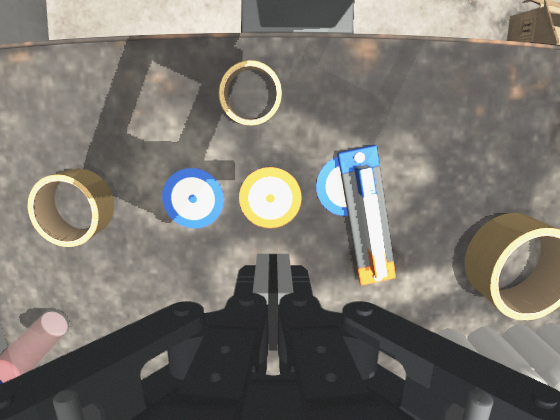

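```bash
cat >> h.py <<'E'
VIEW=([545,-60,330],[pi,0,pi/2])
look.__defaults__=(None,VIEW)
E
python3 - <<'E'
from h import *
p=shot('wrist')
b=px2w(p,[(359.3,157.2)],18)[0,:2]
for o in [(379.5,271)]:print(pose_from_dots(p,(359.3,157.2),o))
c=px2w(p,[(360.5,284),(395,278.5),(377,146.5),(339,152.5)],18)[:,:2]; print(c.round(1).tolist())
d=(c[:2].mean(0)-c[2:].mean(0));print(np.linalg.norm(d),np.degrees(np.arctan2(d[1],d[0])),c.mean(0)-50*d/np.linalg.norm(d), b+30*d/np.linalg.norm(d))
look('w3.png')
E
```

```text
(array([452.30026014,  32.693816  ]), array([549.43277587,  56.46931575]), np.float64(13.754076289406013), np.float64(153.86770903703658))
[[594.3, 38.8], [586.8, 84.9], [413.1, 47.1], [420.6, 1.4]]
177.67613437593218 12.22838155455572 [454.84022591  32.46062836] [455.4580625   32.64442553]
B [455.5  32.8] O [553.1  54.4] th 12.5 L 161.5 |B-S1| 17.7 |O-S2| 153.6 |B-S3| 215.6
t 20.64 ee [544.6 -59.6 329.1] F [0.2 0.9 0.1] w -0.1h.py:31: RuntimeWarning: invalid value encountered in divide
  W=px2w(p,[b,o],18)[:,:2]; u=W[1]-W[0]; L=np.linalg.norm(u); u/=L; c=W.mean(0)
```

View pics/w3.png

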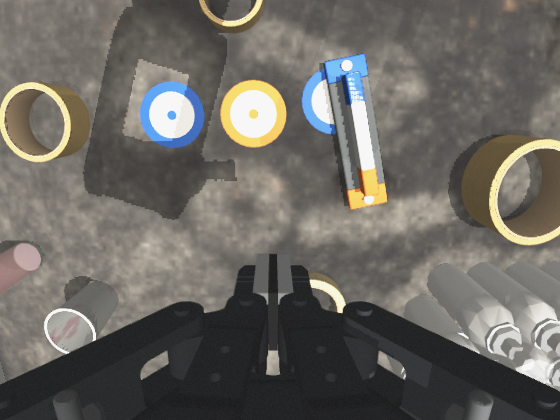

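The pivot drifted: the blue foot is now at (455.5,32.8), 18 mm from spot1, and the heading is 12.5°. I'll push the blue end back sideways, which turns the rail about the orange foot. Then I'll continue the swing with the contact point nearer the middle.

```bash
cat >> h.py <<'E'
vec=lambda a:np.array([np.cos(np.radians(a)),np.sin(np.radians(a))])
def push(contact,ndir,dist,feed=50,half=11.):
    """flush straight push: contact point, direction angle (deg), distance"""
    n=vec(ndir); y=(ndir+90+180)%360-180
    if y>170 or y<-100: y=(y+180+180)%360-180
    o=[pi,0,np.radians(y)]; c=np.array(contact)-half*n
    g=lambda b,z,f,**k: arm.movel([*(c+b*n),z],o,feed=f)
    arm.reach([*(c-20*n),80],o); g(-20,Z,200); g(-2,Z,80); g(dist,Z,feed); st(); g(dist-20,Z,150); g(dist-20,110,300)
E
python3 - <<'E'
from h import *
np.seterr(all='ignore')
B=np.array([455.5,32.8]);th=12.5
push(B-14*vec(th)-24*vec(th-90),th-90,17)
look()
E
```

```text
t 23.41 ee [438.2  46.9  22.5] F [ 0.2  0.  -0.8] w -0.1
no pair [(np.float64(330.6), np.float64(71.9)), (np.float64(520.6), np.float64(155.2)), (np.float64(492.3), np.float64(323.7)), (np.float64(557.9), np.float64(328.3)), (np.float64(536.9), np.float64(345.6))]
t 25.57 ee [544.4 -59.6 328.4] F [ 0.  -0.1  0.6] w -0.3
```

```bash
cat >> h.py <<'E'
def whites(p,amax=150):
    img=cv2.cvtColor(p['color'],cv2.COLOR_RGB2HSV); out=[]
    for smax in (25,45,70):
      for er in (0,1,2):
        m=((img[...,1]<smax)&(img[...,2]>215)).astype(np.uint8)
        if er: m=cv2.morphologyEx(m,cv2.MORPH_OPEN,np.ones((er*2+1,)*2,np.uint8))
        n,l,s,c=cv2.connectedComponentsWithStats(m,connectivity=4)
        out+=[(tuple(c[i].round(1)),int(s[i,4])) for i in range(1,n) if 12<s[i,4]<amax and max(s[i,2:4])<1.7*min(s[i,2:4])]
    return out
np.seterr(all='ignore')
E
python3 - <<'E'
from h import *
b=look('w4.png')
print([w for w in whites(shot('wrist')) if 290<w[0][0]<420 and w[0][1]<240])
c=cv2.imread('pics/w4.png')[30:240,130:430]; cv2.imwrite('pics/w4c.png',cv2.resize(c,None,fx=2.5,fy=2.5,interpolation=cv2.INTER_CUBIC))
E
```

```text
no pair [(np.float64(330.6), np.float64(71.1)), (np.float64(505.8), np.float64(316.7)), (np.float64(545.0), np.float64(324.7)), (np.float64(499.0), np.float64(332.2)), (np.float64(557.0), np.float64(328.0)), (np.float64(548.7), np.float64(331.8)), (np.float64(536.8), np.float64(344.6)), (np.float64(330.6), np.float64(71.1)), (np.float64(328.4), np.float64(286.6)), (np.float64(506.3), np.float64(317.0)), (np.float64(491.6), np.float64(322.6)), (np.float64(488.0), np.float64(340.0)), (np.float64(330.6), np.float64(71.4)), (np.float64(504.7), np.float64(316.5)), (np.float64(499.0), np.float64(339.0)), (np.float64(330.6), np.float64(71.1)), (np.float64(505.8), np.float64(316.7)), (np.float64(545.0), np.float64(324.7)), (np.float64(499.0), np.float64(332.2)), (np.float64(557.0), np.float64(328.0)), (np.float64(548.7), np.float64(331.8)), (np.float64(536.8), np.float64(344.6)), (np.float64(330.6), np.float64(71.1)), (np.float64(506.3), np.float64(317.0)), (np.float64(491.6), np.float64(322.6)), (np.float64(488.0), np.float64(340.0)), (np.float64(330.6), np.float64(71.3)), (np.float64(314.5
[... 750 characters left out ...]
0.6), np.float64(71.0)), (np.float64(315.0), np.float64(106.0)), (np.float64(504.7), np.float64(316.5)), (np.float64(499.0), np.float64(339.0))]
t 25.88 ee [544.9 -59.8 329.8] F [ 0.6 -0.2  0.5] w 0.2
[((np.float64(330.7), np.float64(71.1)), 92), ((np.float64(330.7), np.float64(71.1)), 92), ((np.float64(330.7), np.float64(71.3)), 88), ((np.float64(330.7), np.float64(71.1)), 96), ((np.float64(330.6), np.float64(71.1)), 94), ((np.float64(330.6), np.float64(71.3)), 90), ((np.float64(315.0), np.float64(106.0)), 25), ((np.float64(330.7), np.float64(71.0)), 100), ((np.float64(330.7), np.float64(71.0)), 100), ((np.float64(330.5), np.float64(70.9)), 97), ((np.float64(315.0), np.float64(106.0)), 25)]
```

View pics/w4c.png

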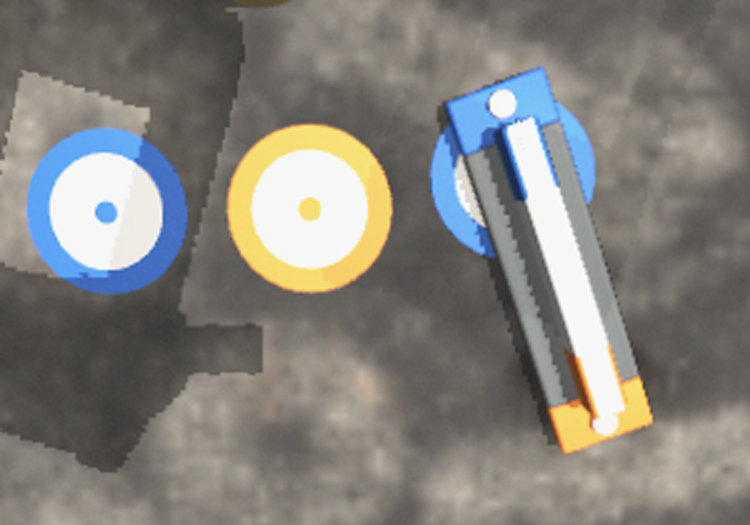

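```bash
cat >> h.py <<'E'
def fit(p,B0,th0,dx=24,dth=24):
    """rail pose from its two white end dots and the coloured plate round them (plane z=18)"""
    hsv=cv2.cvtColor(p['color'],cv2.COLOR_RGB2HSV).astype(np.float32); hsv=cv2.GaussianBlur(hsv,(3,3),0) if 0 else hsv
    H,S,V=hsv[...,0],hsv[...,1],hsv[...,2]
    wh=((S<60)&(V>200)).astype(np.float32); bl=((H>92)&(H<122)&(S>80)).astype(np.float32); og=((H>8)&(H<38)&(S>80)&(V>110)).astype(np.float32)
    t=np.arange(0,2*pi,pi/6); disc=np.r_[[[0,0]],np.c_[2.2*np.cos(t),2.2*np.sin(t)]]
    h=np.arange(-pi,.01,pi/10); ring=np.r_[np.c_[7.5*np.cos(h),7.5*np.sin(h)],[[x,y] for x in (-20,-15,15,20) for y in (-6,0,6,12)]]
    out=np.array([[x,-14.5] for x in range(-20,21,5)]+[[sx*27.5,y] for sx in(-1,1) for y in(-6,0,6,12)])
    def score(P):
        s=0
        for pts,m,wt in [(disc,wh,1.),(ring,0,1.),(out,1,-.4)]:
            for end in (0,1):
                q=pts.copy()
                q=q+[0,-30] if end==0 else q*[1,-1]+[0,130]
                im=(og if end else bl) if not isinstance(m,np.ndarray) else m
                c,sn=np.cos(np.radians(P[:,2])),np.sin(np.radians(P[:,2]))
                X=P[:,0,None]+q[:,0]*sn[:,None]+q[:,1]*c[:,None]; Y=P[:,1,None]-q[:,0]*c[:,None]+q[:,1]*sn[:,None]
                uv=w2px(p,np.c_[X.ravel(),Y.ravel(),np.full(X.size,18.)]).astype(np.float32)
                v=cv2.remap(im,uv[:,0].reshape(X.shape),uv[:,1].reshape(X.shape),cv2.INTER_LINEAR,borderValue=0) if X.shape[0]<32000 else 0
                s=s+wt*v.mean(1)
        return s
    best=np.array([*B0,th0],float)
    for d,da,n in [(dx,dth,17),(4,4,9),(1.2,1.2,9),(.5,.5,7)]:
        g=np.linspace(-1,1,n); P=best+np.stack(np.meshgrid(g*d,g*d,g*da,indexing='ij'),-1).reshape(-1,3); s=score(P)
        k=s>=s.max()-.03 if n<17 else s>=s.max()
        best=P[k].mean(0)
    B=best[:2];O=B+100*vec(best[2])
    print('fit B',B.round(1),'O',O.round(1),'th',best[2].round(1),'score',s.max().round(2),'|B-S1|',np.linalg.norm(B-S1).round(1),'|O-S2|',np.linalg.norm(O-S2).round(1),'|B-S3|',np.linalg.norm(B-S3).round(1))
    return B,O,best[2]
def look(B0,th0,fn=None,view=VIEW):
    arm.reach(*view); p=shot('wrist',fn); st(); return fit(p,B0,th0)
E
python3 - <<'E'
from h import *
p=shot('wrist')
print(pose_from_dots(p,(330.7,71.1),(371.3,200.1)))
fit(p,(455,20),25); fit(p,(465,10),20)
E
```

```text
(array([462.28503975,  18.64634695]), array([556.02841578,  53.46271454]), np.float64(20.37503839248644), np.float64(162.4098766113961))
fit B [461.5  18.9] O [555.   54.4] th 20.8 score 3.84 |B-S1| 2.6 |O-S2| 154.4 |B-S3| 201.1
fit B [461.5  18.9] O [555.   54.4] th 20.8 score 3.84 |B-S1| 2.6 |O-S2| 154.4 |B-S3| 201.1
```

The fit works, and the blue foot is back within 2.5 mm of spot1. Now I'll continue the swing with a smaller push radius.

Run:
```python
from h import *
B=np.array([462,18.8])
swing(B,20.6,-62,r=94,feed=70)
look(B,-62)
```

```text
t 28.16 ee [548.7  92.3  22.9] F [-0.  -0.1  0.5] w -0.1
t 32.51 ee [544.7 -58.   22.5] F [ 0.8  0.3 -0.6] w 0.1
Fmax 1.5
t 35.46 ee [544.8 -60.  329.3] F [ 0.9 -0.3  0. ] w 0.1
fit B [459.5  14.3] O [511.9 -70.8] th -58.3 score 3.82 |B-S1| 4.3 |O-S2| 31.9 |B-S3| 196.8
```

Run:
```python
from h import *
B=np.array([459.5,14.3])
swing(B,-58.3,-77.3,r=98,feed=70,up=40)
B,O,th=look(B,-77)
```

```text
t 38.42 ee [550.9 -59.9  23. ] F [ 0.  -0.1 -0.4] w 0.4
t 39.67 ee [519.9 -85.5  22.5] F [-0.3  0.8 -0.9] w 0.0
Fmax 0.9
t 42.77 ee [544.9 -60.  329.5] F [-0.8  0.4  0.6] w -0.0
fit B [459.3  13.5] O [482.9 -83.6] th -76.3 score 3.75 |B-S1| 4.9 |O-S2| 2.2 |B-S3| 196.1
```

Step 2 is met: the orange foot is 2 mm from spot2 and the blue foot 5 mm from spot1. I'll do swing 2 in one go and look from a view that needs little wrist turn, to save time.

```bash
sed -i 's#(phi0-phi1)/7#(phi0-phi1)/10#; s#\[\*xy,Z\],o,feed=200)#[*xy,Z],o,feed=350)#; s#\[\*xy,110\],o,feed=300#[*xy,90],o,feed=400#' h.py
cat >> h.py <<'E'
VIEW2=([415,-120,320],[pi,0,-pi/2])
E
python3 - <<'E'
from h import *
print(inverse_kinematics(*VIEW2))
O=np.array([482.9,-83.6])
ok=all(inverse_kinematics([*tcp(O,a,0,98.4)[0],Z],tcp(O,a,0,98.4)[1]) is not None for a in range(103,-91,-12)); print(ok)
swing(O,103.7,-89,r=98.4,feed=100,up=40)
arm.reach(*VIEW2); p=shot('wrist','w5.png'); st()
fit(p,S3+[5,0],95)
for r in rec('tape_roll',p): print(r)
E
```

```text
[-5.57661424e-01 -2.11398668e-01  1.84957144e+00 -4.44089210e-16
  1.50341989e+00  1.01313490e+00]
True
t 44.72 ee [419.4  15.3  23. ] F [0.2 0.  1. ] w 0.1
t 51.97 ee [ 522.1 -193.9   22.6] F [-0.2 -0.4 -0.6] w -0.0
Fmax 1.1
t 53.67 ee [ 414.8 -120.   318.2] F [-0.3  0.7 -0. ] w -0.1
fit B [ 486.2 -186.1] O [491.2 -86.3] th 87.1 score 3.81 |B-S1| 204.3 |O-S2| 10.3 |B-S3| 6.5
(0.77, array([ 342., -102.,   38.]), array([259., 234.]))
(0.59, array([ 488., -339.,   38.]), array([471., 109.]))
```

View pics/w5.png

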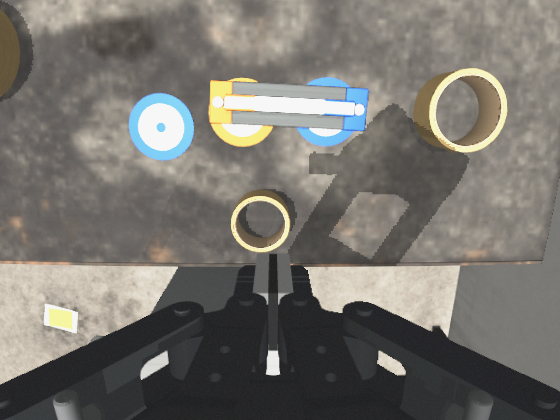

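Step 3 is met: the blue foot is 6.5 mm and the orange foot 10 mm from their spots, both inside 20 mm. The roll is at pixel (461,110), to the right of the rail's blue end at (368,107). With 18 s left, I'll slide the roll back now.

Run:
```python
from h import *
p=shot('wrist')
print('spot1 check',px2w(p,[(161,127)]).round(1)[0])
R=px2w(p,[(414,110),(507,110),(460,68),(460,152)],48); print(R.round(1).tolist()); c=R[:,:2].mean(0); print('roll',c)
B=np.array([486.2,-186.1]);u=vec(87.1);tgt=B-89*u; print('tgt',tgt)
x=float(np.clip((c[0]+tgt[0])/2,478,490))
o=[pi,0,0]; ys=c[1]-50-20; ye=tgt[1]-49.6
print(x,ys,ye)
assert -350<c[1]<-322
arm.gripper_to(50)
arm.reach([x,ys,100],o); arm.movel([x,ys,27],feed=300)
arm.movel([x,ye,27],feed=60); st()
arm.movel([x,ye-18,27],feed=150); arm.movel([x,ye-40,150],feed=350)
p=shot('top'); st()
for q in ('tape_roll','rail'): print(q,rec(q,p)[:3])
p=shot('wrist','w6.png'); print(rec('tape_roll',p)); fit(p,B,87)
```

```text
spot1 check [464.1  16.3   0. ]
[[484.6, -269.7, 48.0], [487.8, -376.2, 48.0], [529.6, -316.7, 48.0], [440.5, -326.6, 48.0]]
roll [ 485.62838755 -322.29754114]
tgt [ 481.69722833 -274.98602279]
483.66280794010913 -392.2975411357824 -324.5860227893926
t 57.62 ee [ 483.7 -324.9   27. ] F [-0.8 -0.3 -0.1] w 50.0
t 58.45 ee [ 483.3 -363.8  149.7] F [-1.   0.3 -0.2] w 49.6
tape_roll [(0.97, array([ 483., -283.,   46.]), array([376., 232.])), (0.7, array([564., 254.,  61.]), array([141., 198.])), (0.55, array([ 342., -106.,   37.]), array([299., 295.]))]
rail [(0.82, array([ 486., -136.,   17.]), array([311., 232.]))]
[(0.86, array([ 486., -260.,   53.]), array([278.,  50.]))]
fit B [ 490.2 -197.3] O [507.1 -98.7] th 80.2 score 1.11 |B-S1| 215.8 |O-S2| 30.3 |B-S3| 18.0
```

View pics/w6.png

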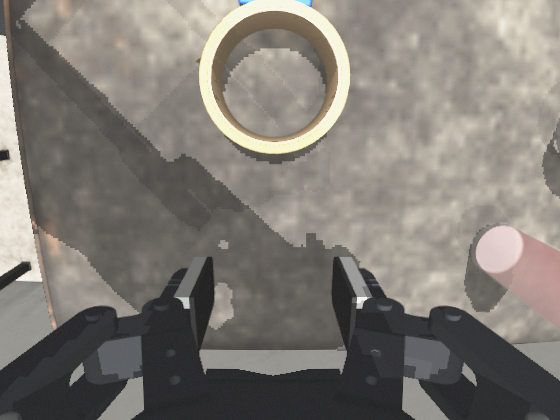

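Run:
```python
from h import *
arm.reach([430,-215,320],[pi,0,0]) if 0 else arm.reach(*VIEW2); st()
p=shot('wrist','w7.png'); B,O,th=fit(p,(486,-186),87)
print(rec('tape_roll',p))
u=vec(th)
# projected rim of a roll at given distance from the blue foot, for comparison with the picture
im=cv2.imread('pics/w7.png')
t=np.linspace(0,2*pi,73)
for d,col in [(86,(0,255,0)),(98,(0,0,255))]:
    c=B-d*u; q=w2px(p,np.c_[c[0]+46*np.cos(t),c[1]+46*np.sin(t),np.full(73,48.)])
    cv2.polylines(im,[q.round().astype(int)],True,col,1)
big=cv2.resize(im[50:180,190:470],None,fx=2.8,fy=2.8,interpolation=cv2.INTER_NEAREST); cv2.imwrite('pics/w7c.png',big)
```

```text
t 60.27 ee [ 415.  -120.2  319.7] F [-0.1 -0.3 -0.5] w 50.2
fit B [ 486.3 -186.2] O [491.  -86.3] th 87.3 score 3.82 |B-S1| 204.3 |O-S2| 10.1 |B-S3| 6.6
[(0.71, array([556., 195.,  17.]), array([ 6., 54.])), (0.59, array([ 341., -104.,   35.]), array([260., 234.])), (0.58, array([ 489., -287.,   45.]), array([427., 107.]))]
```

View pics/w7c.png

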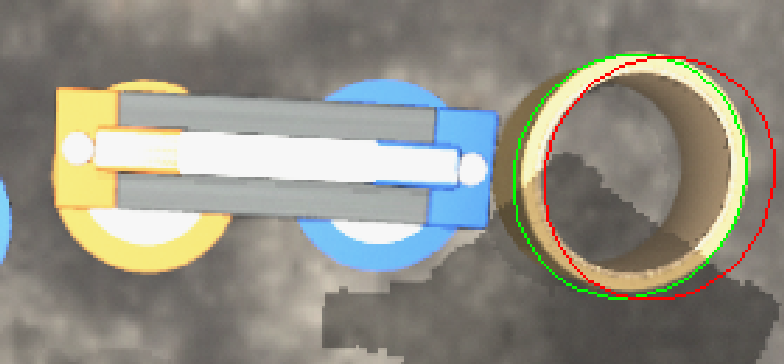

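The roll's rim coincides with the green outline, which marks 86 mm from the blue foot, and it is centred on the rail's axis. The rail has not moved, so I'm handing in.

```bash
python3 -c "
from h import *
arm.hand_in(); st()"
```

```text
the job is handed in; nothing more can be done
the job is handed in; nothing more can be done
```

The rail is in place with the tape roll back against its blue end, and I handed the job in at about 60 s of the 72 s allowed. No verdict was reported.

**What I did:** I slid the middle-sized roll about 150 mm to the right. I then swung the orange end onto spot2 and the blue end onto spot3, and slid the roll back. In the first part of swing 1 the blue foot drifted to about 18 mm from spot1, inside the 30 mm limit. I pushed it back to about 2.5 mm before finishing that swing.

**Last checks, from the wrist camera:**

| Check | Measured | Allowed |
|---|---|---|
| Orange foot to spot2 | 10 mm | 20 mm |
| Blue foot to spot3 | 6.5 mm | 20 mm |
| Roll centre to blue foot | about 86–87 mm, on the rail's axis | 70–98 mm, within 25 mm of the axis |

The force readings I took stayed under 2 N, and the gripper was well clear of everything at hand-in.

**Checks that disagreed or failed:**
- **Network position of the roll:** the network put the roll's centre 3–13 mm farther out than the rim overlay did. I trusted the overlay.
- **Invalid rail fit:** one fit was taken when the rail was out of view and came out meaningless (score 1.1). I discarded it and repeated it from a good view (score 3.8).
- **Bystanders:** I did not re-measure the bottle, cup and masking tape at the end. No tool path went near them.

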